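# Hang the spoked wheel on the paint stand

### The job

Lift the large spoked wheel out of its wooden cradle by the rim and hang it on the high J-hook of the paint stand: bring the rim over the hook's tip, press it down past the sprung keeper without forcing it, and feel it down onto the hook bar; when the bar takes weight and the keeper has snapped shut above the rim, let go. The wheel must end hanging still and plumb; do not knock the stand with the arm, and leave the smaller wheel standing in its cradle.

Things in the scene. Friction and masses are not known exactly. Their poses are not given: they have to be found in the camera images.
- large_wheel: Large spoked steel railway wheel, upright in a cradle. Tread 176 mm diameter, flange 181 (3 mm wide, on its +x side), rim 160 inside, 10 wide with flat side faces; hub 24, 20 wide. Origin at its centre; x along the axle, z up. Five 7 mm spokes: +z points midway between two, which run 36 degrees either side of it. 0.3 to 0.6 kg; held off its top it can turn a little in the grip.
- big_cradle: The large wheel's wooden cradle, fixed: base 100 x 193 x 15 mm, two upright cheeks 163 mm long, 13 mm apart, their tops 58 mm above the table; between them a rail strip on which the tread stands (wheel centre 108 mm above the table). Origin under its middle; x along the wheel's axle. Lift the wheel straight up by 50 mm to clear it.
- small_wheel: A similar, smaller spoked wheel (tread 120 mm, flange 125 mm diameter) upright in a cradle of its own, centre 80 mm above the table, axes as for the large wheel. Stays where it is.
- wheel_stand: Paint stand, bolted down: grey base 160 x 120 x 14 mm, origin under its centre, z up; a round column 40 mm to +x of it. A collar clamped on the column by eye carries the J-hook: a 9 mm round bar running from the column along -x. The top of the bar is 255 mm above the table, give or take 6 mm (not measured: feel for it). The hung wheel's axle is parallel to x, its centre 80 mm below the bar's top.
- column_top (a point): Top of the column, 280 mm above the table, on its axis. From here along the stand's -x, over the bar: 64 to 71 mm a lug (13 mm wide, up to 35 mm above the bar) with the keeper's hinge; 71 to 99 mm the open throat for the rim; 99 to 108 mm the hook's upturned round tip, its top 39 mm above the bar. The hook enters between the wheel's two top spokes, along the axle, from the tip's side.
- hook_gate (a joint): Sprung keeper: 7 mm wide tongue from lug to tip, 24 mm long, 34 mm above the bar. 0 = shut (level), up to 1.4 rad as the rim presses its roller end down and passes beside it: bring the rim's middle down 91 mm from the column's axis. Spring 0.11 N m plus 0.07 per rad: the weight alone does not open it, pressing takes 5 to 15 N more. It snaps shut above the rim some 5 mm before the bar.

How it is judged:
By the outcome, as a careful person would: the job done as asked, in the order asked, and still so for the second after the job is handed in, with the robot touching nothing.
It also fails if it takes over 69 s, if anything falls off the work surface, if the arm or the gripper's body presses on something with over 40 N, if the wrist force passes 120 N, or if a joint passes its speed limit or range.

### The arm

A 7-joint arm with a two-finger parallel gripper is mounted at the origin on the work surface; the furniture and walls round the work are solid. World frame = base frame: x ahead of the robot, y to its left, z up, the work surface at z = 0. Lengths are in m, angles in degrees, forces in N, time in s.
With the tool pointing down it reaches from about 0.375 to 0.925 m from the base axis. Payload 3.1 kg.
Tool frame: the origin (TCP) lies at the centre of the arm's flange, where the gripper is bolted on; the fingertips stand 173 mm ahead of it and the grasp point (between the pads) lies 155 mm ahead of it; z points along the fingers, y is the line along which they close (so a half turn about z gives the same grasp; the last joint's range is limited). The gripper opens to 85 mm and grips with 20 to 120 N. Pads are 22 mm wide; open, the fingers measure 114 mm over their backs; the gripper's body (76 mm by 85 mm) begins 54 mm behind the grasp point. The pads swing forward as they close: fully open they stand 13 mm farther back than shut.
Start: joints at [-70.462, 21.939, 2.515, 91.553, -1.026, 66.532, -2.859], TCP at [0.276, 0.588, 0.405] pointing down, gripper open.
Joint ranges: [-149.38, 149.38], [-23.57, 123.04], [-84.95, 90], [0, 143.3], [-89.99, 269.99], [3.08, 112.72], [-163.45, 163.45]. Speed limits (degrees/s): [159.86, 159.86, 180, 180, 180, 180, 180].

### API

Orientations are given as [roll, pitch, yaw] about the fixed x, y, z axes, in that order (R = Rz(yaw) Ry(pitch) Rx(roll)).
In Python, from rig import robot gives the robot as it stands.
- The arm moves only by the tool arm_command, never from a script. Its argument "motion" is a list of rows, each an object of numbers: "rx", "ry", "rz": the turn, a rotation vector about the tool's x, y, z in rad; "tx", "ty", "tz": the shift along the tool's x, y, z in m; "fingers": the opening, from 0 (shut) to 1 (fully open). A call has 1 to 12 rows; each row is the pose to reach, as a shift and turn from the pose commanded when the call began, along the tool's axes at that moment; what a row does not reach only later rows make up. A row lasts 1/10 s, in which the tool goes at most 50 mm and 8.59 degrees, less where a joint would pass 70% of its speed; a pose out of reach is approached as far as the arm can. A call with a gripper value outside its range is refused whole. The fingers move at their own pace and stop on an object; "grip_force" is the grip in N (left out, the last holds). Time passes only in rows, so rows that repeat a pose let the fingers close. It gives the time, the measured TCP pose, the force, the opening and the grip force at its end, in the units of the state.
- robot.observe(): the state, without advancing time (a new reading comes with each control period).
- robot.capture(name): name is "scene" or "top"; returns (picture, depth): 480x640x3 uint8, red, green, blue; 480x640 float32, m along the optical axis (not along the pixel's ray), 0 where there is no reading.
- robot.camera_info(name): a dict with "camera_matrix" (3x3 intrinsics, pixels), "dist" ([k1, k2, p1, p2, k3] as OpenCV has them; the pictures are not rectified), "R" (3x3) and "t" (3): a world point X has camera coordinates R X + t. Camera axes: x right, y down, z forward; pixel columns grow to the right and rows downward; lengths in m; the calibration is good to about 2 mm. A picture is of the moment at which its call begins. camera_info takes no time and is no camera call.
- robot.hand_in(): hands the job in; it is judged then, once.
The state is a dict: "time": time; "qpos": joint angles; "joint_velocities": joint speeds; "tau": joint torques, N m; "position": TCP position; "tool_rot": TCP orientation; "force": force on the tool from outside, world axes, zero at the start; "ft_torque": the same for the moment, N m; "width": finger opening in m; "finger_force": force on a finger pad.
Only numpy, scipy, OpenCV 4.12 (cv2) and the standard library are available. Lean on these libraries where they do the work, as an engineer would, in place of code of your own. Each camera call takes 0.05 s, during which the arm holds its last target. There are 200 camera calls.

## Working session

There is one attempt and no reset: what is moved stays moved. The work goes in short steps, Python scripts to look and compute and a tool call to move; the robot and the scene stay as the last step left them, time stands still between calls to the robot, and variables do not carry over. Pictures are saved under pics/ and viewed, at most 10 in all, crops included, and the job is handed in when it is done.

Besides the shell and the picture viewer there is one more tool, called as name(argument=value, ...), one argument or row to a line, values as JSON. arm_command: Moves the arm, as the interface text tells. Its arguments: {"type":"object","properties":{"motion":{"type":"array"},"grip_force":{"type":"number"}},"required":["motion"]}

```bash
ls; mkdir -p pics
python3 - <<'E'
from rig import robot
import cv2,numpy as np
s=robot.observe()
for k,v in s.items(): print(k,np.round(v,3).tolist())
for n in("scene","top"):
    p,d=robot.capture(n); cv2.imwrite(f"pics/{n}0.png",p[:,:,::-1]); np.save(f"pics/{n}0.npy",d)
    c=robot.camera_info(n); print(n,{k:np.round(v,4).tolist() for k,v in c.items()})
E
```

```text
pics
time 0.0
qpos [-70.463, 21.993, 2.509, 91.651, -1.026, 66.53, -2.86]
joint_velocities [-0.055, -0.072, 0.016, 0.118, -0.0, 0.118, -0.124]
tau [-0.0, -43.346, 1.024, -24.951, 0.011, 0.011, 0.0]
position [0.276, 0.588, 0.403]
tool_rot [-179.849, 0.007, 154.866]
force [0.254, 0.49, -0.113]
ft_torque [-0.014, -0.006, 0.067]
finger_force 0.0
width 0.085
scene {'camera_matrix': [[478.0641, 0.0, 317.4399], [0.0, 478.0641, 242.1846], [0.0, 0.0, 1.0]], 'dist': [-0.0199, 0.0, 0.0, 0.0, 0.0], 'R': [[0.6905, -0.7232, 0.0145], [-0.3819, -0.3815, -0.8418], [0.6143, 0.5758, -0.5396]], 't': [-0.4114, 0.3683, 0.7196]}
top {'camera_matrix': [[523.6555, 0.0, 318.6212], [0.0, 523.6555, 243.5261], [0.0, 0.0, 1.0]], 'dist': [0.0175, 0.0, 0.0, 0.0, 0.0], 'R': [[0.002, -1.0, -0.0031], [-0.9901, -0.0015, -0.1402], [0.1402, 0.0033, -0.9901]], 't': [-0.0038, 0.5925, 1.3799]}
```

View pics/scene0.png

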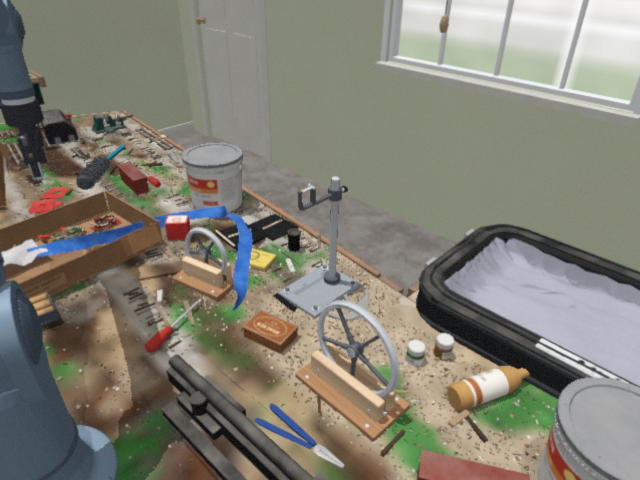

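View pics/top0.png

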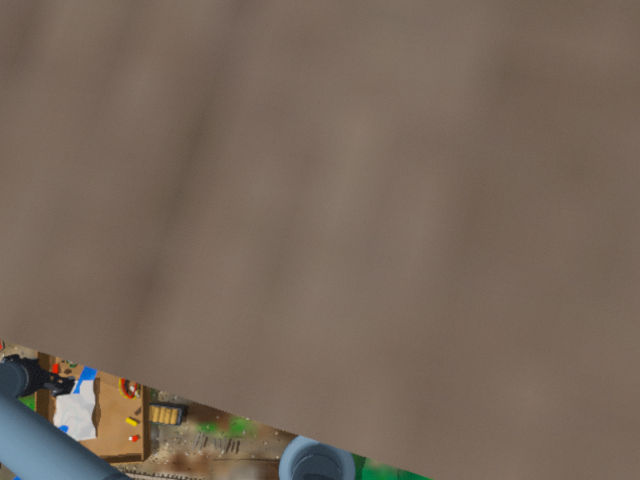

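The scene view shows the large wheel at about (357,348), the stand's column from (336,180) to (333,280) with its hook at about (303,198), and the small wheel at about (206,258). The top view is almost all blocked by something brown overhead, so I'll rely on the scene camera and its depth.

```bash
cat > h.py <<'E'
import numpy as np,cv2
from rig import robot
def cloud(n,d):
    c=robot.camera_info(n);K=np.array(c["camera_matrix"]);D=np.array(c["dist"]);R=np.array(c["R"]);t=np.array(c["t"])
    v,u=np.mgrid[0:480,0:640]
    p=cv2.undistortPoints(np.stack([u.ravel(),v.ravel()],1).astype(np.float64)[:,None],K,D)[:,0]
    X=np.c_[p,np.ones(len(p))]*d.ravel()[:,None]
    W=((X-t)@R).reshape(480,640,3); W[d==0]=np.nan
    return W
E
python3 - <<'E'
from h import *
d=np.load("pics/top0.npy");W=cloud("top",d)
print("top depth",[np.round(W[v,u],3).tolist() for u,v in[(100,50),(600,50),(320,200),(100,330),(550,450),(300,400)]])
d=np.load("pics/scene0.npy");W=cloud("scene",d)
for u,v in[(336,180),(335,200),(334,230),(333,260),(304,198),(320,295),(357,348),(345,308),(325,350),(355,388),(206,258),(200,231),(215,150)]: print(u,v,np.round(W[v,u],3).tolist())
im=cv2.imread("pics/scene0.png")
a=cv2.resize(im[170:320,270:420],None,fx=4,fy=4,interpolation=cv2.INTER_CUBIC);cv2.imwrite("pics/c1.png",a)
b=cv2.resize(im[290:440,285:435],None,fx=4,fy=4,interpolation=cv2.INTER_CUBIC);cv2.imwrite("pics/c2.png",b)
E
```

```text
top depth [[nan, nan, nan], [nan, nan, nan], [nan, nan, nan], [nan, nan, nan], [nan, nan, nan], [nan, nan, nan]]
336 180 [0.667, 0.02, 0.279]
335 200 [0.661, 0.016, 0.236]
334 230 [0.665, 0.019, 0.159]
333 260 [0.665, 0.019, 0.079]
304 198 [2.107, 1.557, -0.854]
320 295 [0.609, 0.005, 0.017]
357 348 [0.456, -0.224, 0.12]
345 308 [0.458, -0.19, 0.187]
325 350 [0.457, -0.151, 0.063]
355 388 [0.432, -0.244, 0.057]
206 258 [0.472, 0.242, 0.07]
200 231 [0.472, 0.252, 0.139]
215 150 [0.745, 0.565, 0.168]
```

View pics/c1.png

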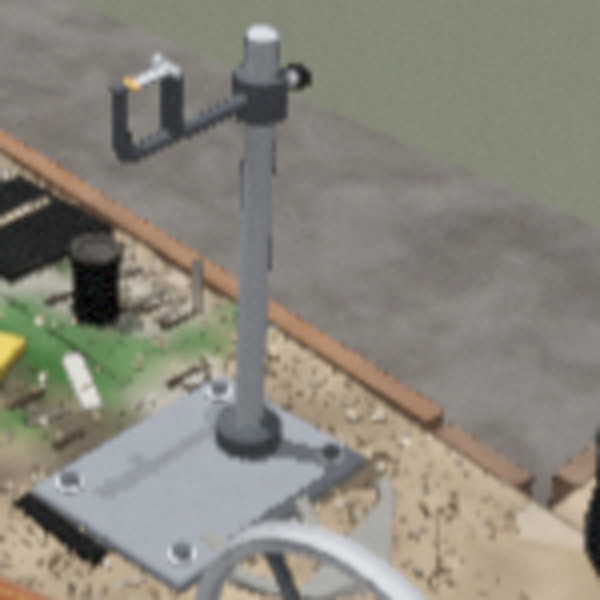

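View pics/c2.png

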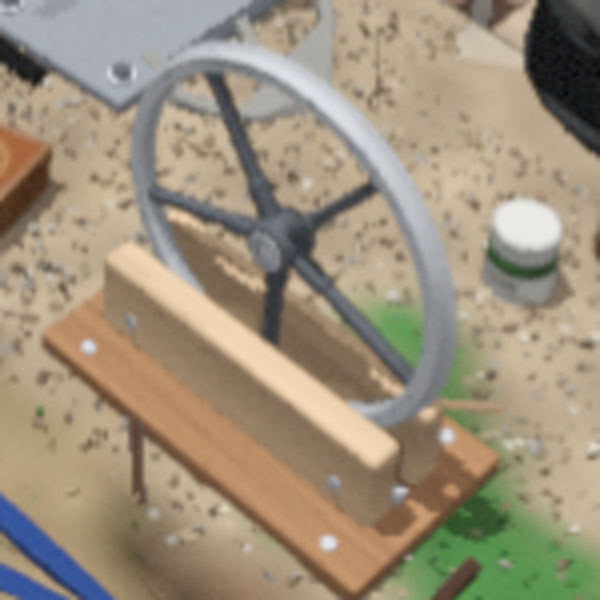

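The crops show the hook's bar running left from the collar (335,194) to its tip at (300,192), with the keeper's roller at about (303,190). The wheel stands upright in the cradle, hub at about (354,351), one spoke end at (339,309). Now I'll fit these from the depth.

```bash
cat > m.py <<'E'
from h import *
from scipy.optimize import least_squares
def wheel(W,lo,hi,r=0.080):
    m=np.all((W>lo)&(W<hi),axis=2); vv,uu=np.nonzero(m); P=W[m]
    for _ in range(4):
        c=P.mean(0);_,s,V=np.linalg.svd(P-c);n=V[2];n*=np.sign(n[0]);e=(P-c)@n
        k=abs(e)<max(2*np.median(abs(e)),.004);P,vv,uu=P[k],vv[k],uu[k]
    return P,vv,uu,n,c
E
python3 - <<'E'
from m import *
im=cv2.imread("pics/scene0.png");hsv=cv2.cvtColor(im,cv2.COLOR_BGR2HSV)
W=cloud("scene",np.load("pics/scene0.npy"))
for nm,lo,hi,R in(("large",[.42,-.33,.064],[.50,-.09,.21],.08),("small",[.43,.17,.066],[.51,.32,.16],.055)):
    P,vv,uu,n,c=wheel(W,lo,hi)
    n2=np.array([n[0],n[1],0]);n2/=np.linalg.norm(n2);h=np.array([-n2[1],n2[0],0])
    y=(P-c)@h;z=P[:,2]
    f=least_squares(lambda q:(lambda r:np.where(r>R-.012,r-q[2],0))(np.hypot(y-q[0],z-q[1])),[0,.108 if nm=="large" else .08,R+.005],loss="soft_l1",f_scale=.002).x
    print(nm,len(P),"n",np.round(n,3),"yaw",np.degrees(np.arctan2(n[1],n[0])),"centre",np.round(c+h*f[0]+[0,0,f[1]-c[2]],4),"r",f[2])
    r=np.hypot(y-f[0],z-f[1]);a=np.degrees(np.arctan2(-(y-f[0]),z-f[1]))
    k=(r>R*.35)&(r<R*.85);H,b=np.histogram(a[k],72,(-180,180));print([(int(b[i]),int(H[i])) for i in np.nonzero(H>3)[0]])
# column
m=np.all((W>[.62,-.02,.04])&(W<[.70,.06,.21]),axis=2);P=W[m];print("col",len(P))
f=least_squares(lambda q:np.hypot(P[:,0]-q[0]-q[3]*(P[:,2]-.1),P[:,1]-q[1]-q[4]*(P[:,2]-.1))-q[2],[.67,.02,.01,0,0],loss="soft_l1",f_scale=.001).x;print("axis",f)
# hook
m=np.all((W>[.50,-.1,.22])&(W<[.68,.16,.32]),axis=2);vv,uu=np.nonzero(m);P=W[m]
o=np.argsort(uu)
for i in o[::max(1,len(o)//45)]: print(uu[i],vv[i],np.round(P[i],3),im[vv[i],uu[i]])
E
```

```text
large 1584 n [ 0.999 -0.033 -0.04 ] yaw -1.866027122953386 centre [ 0.4568 -0.2186  0.1121] r 0.08313920378806147
[(-180, 14), (-115, 22), (-110, 38), (-45, 14), (-40, 62), (-35, 8), (30, 18), (35, 39), (40, 6), (105, 63), (110, 26), (175, 13)]
small 480 n [ 0.971  0.233 -0.052] yaw 13.472248145035078 centre [0.4737 0.2449 0.0833] r 0.05602979611816156
[(-115, 4), (-110, 9), (-45, 10), (-40, 15), (-35, 5), (30, 8), (35, 11), (105, 13), (110, 10)]
col 493
axis [ 6.69797541e-01  2.47311322e-02  8.21510523e-03 -2.98200195e-03
 -1.73995567e-04]
297 192 [0.563 0.03  0.284] [ 98 100 102]
298 192 [0.561 0.024 0.287] [94 90 86]
299 193 [0.562 0.023 0.285] [73 69 65]
300 199 [0.564 0.022 0.271] [62 60 59]
300 205 [0.564 0.023 0.258] [64 60 55]
301 208 [0.568 0.023 0.25 ] [59 54 50]
302 205 [0.571 0.024 0.255] [63 61 64]
304 208 [0.575 0.022 0.248] [71 68 64]
305 191 [0.577 0.021 0.285] [143 149 155]
307 186 [0.596 0.034 0.285] [134 132 129]
308 208 [0.584 0.02  0.245] [90 92 96]
309 203 [0.595 0.028 0.249] [104  98  97]
310 194 [0.6   0.03  0.267] [72 69 68]
311 190 [0.599 0.026 0.277] [59 56
[... 633 characters left out ...]
[61 59 55]
332 183 [0.663 0.028 0.271] [123 120 116]
333 192 [0.655 0.017 0.256] [66 62 60]
333 203 [0.662 0.022 0.226] [119 116 115]
334 196 [0.657 0.016 0.247] [62 60 56]
334 184 [0.662 0.021 0.271] [125 122 119]
335 189 [0.665 0.02  0.259] [125 122 116]
335 182 [0.663 0.019 0.276] [126 122 119]
336 179 [0.668 0.021 0.281] [213 209 205]
336 189 [0.666 0.018 0.259] [125 121 118]
337 181 [0.666 0.017 0.278] [125 122 119]
337 193 [0.662 0.012 0.253] [64 60 59]
338 194 [0.666 0.013 0.25 ] [64 59 58]
338 182 [0.667 0.015 0.276] [117 115 114]
339 194 [0.669 0.013 0.248] [58 57 53]
339 188 [0.675 0.018 0.258] [90 86 84]
340 199 [0.672 0.011 0.236] [69 66 66]
341 199 [0.675 0.011 0.235] [89 92 95]
```

Run:
```python
from m import *
im=cv2.imread("pics/scene0.png")
W=cloud("scene",np.load("pics/scene0.npy"))
hsv=cv2.cvtColor(im,cv2.COLOR_BGR2HSV)
def rect(m,nm):
    m=cv2.morphologyEx(m.astype(np.uint8),cv2.MORPH_OPEN,np.ones((2,2)))
    n,l,s,_=cv2.connectedComponentsWithStats(m);i=1+np.argmax(s[1:,4]);k=l==i
    r=cv2.minAreaRect((W[k][:,:2]*1000).astype(np.float32));print(nm,k.sum(),r,"z",np.nanmedian(W[k][:,2]))
    return k
k=rect(np.all((W>[.54,-.12,.009])&(W<[.76,.14,.022]),axis=2)&(hsv[:,:,1]<60),"standbase")
k=rect(np.all((W>[.35,-.36,.050])&(W<[.56,-.06,.066]),axis=2)&(hsv[:,:,1]>50),"cheektop")
k2=rect(np.all((W>[.35,-.36,.010])&(W<[.56,-.06,.021]),axis=2)&(hsv[:,:,1]>90),"cradlebase")
k=rect(np.all((W>[.35,.10,.010])&(W<[.56,.36,.021]),axis=2)&(hsv[:,:,1]>90),"smallbase")
# wheel flat face: dark-free rim points on +y half only inside; bin x by (y) for nearest face
P=W[np.all((W>[.42,-.33,.07])&(W<[.50,-.09,.21]),axis=2)]
r=np.hypot(P[:,1]+.2186,P[:,2]-.109)
for a,b in((.079,.083),(.083,.086),(.086,.089),(.089,.093)):
    k=(r>a)&(r<b);Q=P[k]
    print(a,[ (round(y,2),np.round(np.median(Q[abs(Q[:,1]-y)<.02][:,0]),4),int((abs(Q[:,1]-y)<.02).sum())) for y in(-.29,-.25,-.21,-.17,-.14)])
for z in(.17,.18,.19,.195,.2,.205):
    q=P[abs(P[:,2]-z)<.003];print(z,len(q),np.round([q[:,1].min(),q[:,1].max()],4))
# camera position
c=robot.camera_info("scene");print(-np.array(c["R"]).T@c["t"])
```

```text
standbase 2177 ((570.1528930664062, -24.407440185546875), (392.6407470703125, 59.63790512084961), 49.904541015625) z 0.014614897725063646
cheektop 935 ((440.74542236328125, -218.96017456054688), (31.889320373535156, 159.1248321533203), 2.2624118328094482) z 0.058444406756681694
cradlebase 1976 ((442.9445495605469, -224.18460083007812), (60.21443176269531, 211.12501525878906), 17.95291519165039) z 0.016106110021404704
smallbase 622 ((444.84503173828125, 239.31805419921875), (71.50711822509766, 132.64967346191406), 23.71782875061035) z 0.014719422279580872
0.079 [(-0.29, np.float64(0.452), 103), (-0.25, np.float64(0.456), 34), (-0.21, np.float64(0.4583), 22), (-0.17, np.float64(0.4588), 21), (-0.14, np.float64(0.4601), 125)]
0.083 [(-0.29, np.float64(0.4541), 153), (-0.25, np.float64(0.4563), 42), (-0.21, np.float64(0.4578), 30), (-0.17, np.float64(0.4584), 31), (-0.14, np.float64(0.4576), 67)]
0.086 [(-0.29, np.float64(0.4583), 214), (-0.25, np.float64(0.4602), 126), (-0.21, np.float64(0.4611), 92), (-0.17, np.float64(0.4598), 57), (-0.14, np.float64(0.4581), 61)]
0.089 [(-0.29, np.float64(0.4604), 23), (-0.25, np.float64(0.4637), 31), (-0.21, np.float64(0.4655), 30), (-0.17, np.float64(0.4662), 32), (-0.14, np.float64(0.4664), 17)]
0.17 96 [-0.2869 -0.1501]
0.18 86 [-0.2743 -0.16  ]
0.19 154 [-0.2608 -0.1768]
0.195 197 [-0.2517 -0.1831]
0.2 42 [-0.2419 -0.2026]Traceback (most recent call last):
  File "<stdin>", line 21, in <module>
    return umr_minimum(a, axis, None, out, keepdims, initial, where)
ValueError: zero-size array to reduction operation minimum which has no identity
```

```bash
cat >> h.py <<'E'
def ray(n,uv,z):
    c=robot.camera_info(n);K=np.array(c["camera_matrix"]);D=np.array(c["dist"]);R=np.array(c["R"]);t=np.array(c["t"])
    p=cv2.undistortPoints(np.array(uv,float).reshape(-1,1,2),K,D)[:,0]
    d=np.c_[p,np.ones(len(p))]@R;o=-R.T@t
    return o+d*((z-o[2])/d[:,2])[:,None]
E
python3 - <<'E'
from m import *
print("cam",ray("scene",[(300,300)],.7))
for nm,uv,z in(("stand base L,B,R,T",[(275,294),(315,317.5),(362.5,286),(324,264)],.014),("cradle base L,B,R",[(296,375),(374,439),(409,406)],.015),
   ("cheek front edge",[(312,354),(380,409)],.058),("colbase/top",[(335.5,178.5)],.280),("tip top",[(300,191.5)],.294),("bar at collar, bar at bend",[(330,196),(302,209)],.246)):
    P=ray("scene",uv,z);d=np.diff(P,axis=0);print(nm,np.round(P,4).tolist(),"len",np.round(np.linalg.norm(d,axis=1),4),"ang",np.round(np.degrees(np.arctan2(d[:,1],d[:,0])),1))
W=cloud("scene",np.load("pics/scene0.npy"))
im=cv2.imread("pics/scene0.png");hsv=cv2.cvtColor(im,cv2.COLOR_BGR2HSV)
m=np.all((W>[.40,-.31,.055])&(W<[.445,-.13,.062]),axis=2)&(hsv[:,:,1]>50);P=W[m]
ys=np.arange(-.29,-.14,.01);e=[]
for y in ys:
    q=P[abs(P[:,1]-y)<.005];e.append((np.percentile(q[:,0],5),np.percentile(q[:,0],95)) if len(q)>5 else (np.nan,)*2)
e=np.array(e);print(np.round(e.T,4))
k=~np.isnan(e[:,0])
for j in(0,1): a=np.polyfit(ys[k],e[k,j],1);print("yaw",-np.degrees(np.arctan(a[0])),"x at -.2186",np.polyval(a,-.2186))
q=W[np.all((W>[.56,-.01,.22])&(W<[.655,.06,.26]),axis=2)];q=q[(q[:,2]<.256)]
a=np.polyfit(q[:,0],q[:,1],1);print("bar yaw",np.degrees(np.arctan(a[0])),np.polyval(a,.6))
E
```

```text
cam [[-0.01366419 -0.56759795  0.7       ]]
stand base L,B,R,T [[0.5413, 0.0824, 0.014], [0.548, -0.0381, 0.014], [0.7055, -0.0412, 0.014], [0.7071, 0.0839, 0.014]] len [0.1207 0.1576 0.1251] ang [-86.8  -1.1  89.3]
cradle base L,B,R [[0.4073, -0.1244, 0.015], [0.4018, -0.3127, 0.015], [0.4964, -0.3162, 0.015]] len [0.1884 0.0947] ang [-91.7  -2.1]
cheek front edge [[0.4362, -0.1374, 0.058], [0.4264, -0.3015, 0.058]] len [0.1644] ang [-93.4]
colbase/top [[0.6698, 0.0244, 0.28]] len [] ang []
tip top [[0.5557, 0.0135, 0.294]] len [] ang []
bar at collar, bar at bend [[0.6527, 0.0229, 0.246], [0.5713, 0.024, 0.246]] len [0.0814] ang [179.2]
[[0.4285 0.4289 0.4289 0.43   0.4295 0.4301 0.43   0.4308 0.4309 0.4312
  0.4313 0.4314 0.432  0.4328 0.4323]
 [0.4442 0.4427 0.4428 0.4442 0.4427 0.4427 0.4433 0.4433 0.444  0.4438
  0.4436 0.4441 0.4441 0.4438 0.4437]]
yaw -1.6246570086796064 x at -.2186 0.4306144807749741
yaw -0.3227942921871121 x at -.2186 0.4435537056880958
bar yaw -0.2189889520163272 0.022740816937420607
```

arm_command(
  motion=[
    {"tx":-0.012,"ty":-0.016,"tz":-0.01,"rz":0.03,"fingers":1},
    {"tx":-0.035,"ty":-0.045,"tz":-0.03,"rz":0.1},
    {"tx":-0.06,"ty":-0.08,"tz":-0.04,"rz":0.2},
    {"tx":-0.09,"ty":-0.115,"tz":-0.047,"rz":0.3},
    {"tx":-0.12,"ty":-0.15,"tz":-0.047,"rz":0.4},
    {"tx":-0.15,"ty":-0.185,"tz":-0.047,"rz":0.5},
    {"tx":-0.18,"ty":-0.22,"tz":-0.047,"rz":0.6},
    {"tx":-0.21,"ty":-0.255,"tz":-0.047,"rz":0.7},
    {"tx":-0.24,"ty":-0.29,"tz":-0.047,"rz":0.8},
    {"tx":-0.27,"ty":-0.325,"tz":-0.047,"rz":0.9},
    {"tx":-0.295,"ty":-0.355,"tz":-0.047,"rz":1.0},
    {"tx":-0.31,"ty":-0.375,"tz":-0.047,"rz":1.05},
  ],
)

```text
invalid input
```

```bash
cat > g.py <<'E'
# python3 g.py x y z yaw : delta in tool axes from measured pose to a tool-down pose
import sys,numpy as np
from h import robot
from scipy.spatial.transform import Rotation as Ro
s=robot.observe();R=Ro.from_euler("xyz",s["tool_rot"],degrees=True)
print("t",round(s["time"],2),"p",np.round(s["position"],4),"rot",np.round(s["tool_rot"],2),"F",np.round(s["force"],2),"T",np.round(s["ft_torque"],2),"w",round(s["width"],4),"ff",np.round(s["finger_force"],1))
if len(sys.argv)>4:
    x=list(map(float,sys.argv[1:5]));T=Ro.from_euler("xyz",[180,0,x[3]],degrees=True)
    print("shift",np.round(R.inv().apply(np.array(x[:3])-s["position"]),4),"turn",np.round((R.inv()*T).as_rotvec(),4))
E
python3 g.py 0.4625 -0.1926 0.44 88
```

```text
t 0.1 p [0.2759 0.588  0.4034] rot [-1.7986e+02  1.0000e-02  1.5486e+02] F [-0.43 -0.36  0.05] T [-0.02  0.02 -0.01] w 0.0853 ff 0.0
shift [-0.5005 -0.6275 -0.035 ] turn [-0.0021  0.0015  1.167 ]
```

arm_command(
  motion=[
    {"rx":0,"ry":0,"rz":0.03,"tx":-0.012,"ty":-0.016,"tz":-0.01,"fingers":1},
    {"rx":0,"ry":0,"rz":0.1,"tx":-0.035,"ty":-0.045,"tz":-0.03,"fingers":1},
    {"rx":0,"ry":0,"rz":0.2,"tx":-0.06,"ty":-0.08,"tz":-0.04,"fingers":1},
    {"rx":0,"ry":0,"rz":0.3,"tx":-0.09,"ty":-0.115,"tz":-0.045,"fingers":1},
    {"rx":0,"ry":0,"rz":0.4,"tx":-0.12,"ty":-0.15,"tz":-0.045,"fingers":1},
    {"rx":0,"ry":0,"rz":0.5,"tx":-0.15,"ty":-0.185,"tz":-0.045,"fingers":1},
    {"rx":0,"ry":0,"rz":0.6,"tx":-0.18,"ty":-0.22,"tz":-0.045,"fingers":1},
    {"rx":0,"ry":0,"rz":0.7,"tx":-0.21,"ty":-0.255,"tz":-0.045,"fingers":1},
    {"rx":0,"ry":0,"rz":0.8,"tx":-0.24,"ty":-0.29,"tz":-0.045,"fingers":1},
    {"rx":0,"ry":0,"rz":0.9,"tx":-0.27,"ty":-0.325,"tz":-0.045,"fingers":1},
    {"rx":0,"ry":0,"rz":1.0,"tx":-0.295,"ty":-0.355,"tz":-0.045,"fingers":1},
    {"rx":0,"ry":0,"rz":1.05,"tx":-0.31,"ty":-0.375,"tz":-0.045,"fingers":1},
  ],
)

```text
time: 1.3
position: [0.3978, 0.1139, 0.4494]
tool_rot: [-180.0, -0.0, 94.3]
force: [0.0, 1.0, 0.0]
width: 0.0857
finger_force: 0.0
```

```bash
python3 g.py 0.4625 -0.1926 0.44 88
```

```text
t 1.3 p [0.3978 0.1139 0.4494] rot [-179.97   -0.     94.33] F [0.03 1.04 0.02] T [ 0.03 -0.05 -0.01] w 0.0857 ff 0.0
shift [-0.3105  0.0414  0.0093] turn [-0.0006 -0.      0.1104]
```

arm_command(
  motion=[
    {"rx":0,"ry":0,"rz":0.02,"tx":-0.04,"ty":0.005,"tz":0,"fingers":1},
    {"rx":0,"ry":0,"rz":0.05,"tx":-0.085,"ty":0.012,"tz":0,"fingers":1},
    {"rx":0,"ry":0,"rz":0.08,"tx":-0.13,"ty":0.02,"tz":0,"fingers":1},
    {"rx":0,"ry":0,"rz":0.11,"tx":-0.175,"ty":0.028,"tz":0,"fingers":1},
    {"rx":0,"ry":0,"rz":0.11,"tx":-0.22,"ty":0.035,"tz":0,"fingers":1},
    {"rx":0,"ry":0,"rz":0.11,"tx":-0.26,"ty":0.04,"tz":0,"fingers":1},
    {"rx":0,"ry":0,"rz":0.11,"tx":-0.29,"ty":0.041,"tz":0,"fingers":1},
    {"rx":0,"ry":0,"rz":0.11,"tx":-0.31,"ty":0.041,"tz":0,"fingers":1},
    {"rx":0,"ry":0,"rz":0.11,"tx":-0.31,"ty":0.041,"tz":0,"fingers":1},
    {"rx":0,"ry":0,"rz":0.11,"tx":-0.31,"ty":0.041,"tz":0,"fingers":1},
    {"rx":0,"ry":0,"rz":0.11,"tx":-0.31,"ty":0.041,"tz":0,"fingers":1},
  ],
)

```text
time: 2.4
position: [0.4641, -0.1864, 0.4493]
tool_rot: [-180.0, -0.1, 88.6]
force: [-0.0, 0.6, 0.2]
width: 0.0856
finger_force: 0.0
```

```bash
python3 g.py 0.4625 -0.1926 0.343 88; python3 -c "
from h import *
p,d=robot.capture('scene');cv2.imwrite('pics/s1.png',p[:,:,::-1])"
```

```text
t 2.4 p [ 0.4641 -0.1864  0.4493] rot [-1.7996e+02 -6.0000e-02  8.8580e+01] F [-0.    0.57  0.15] T [0.01 0.   0.02] w 0.0856 ff 0.0
shift [-0.0063 -0.0013  0.1063] turn [-0.0007 -0.001   0.0101]
```

View pics/s1.png

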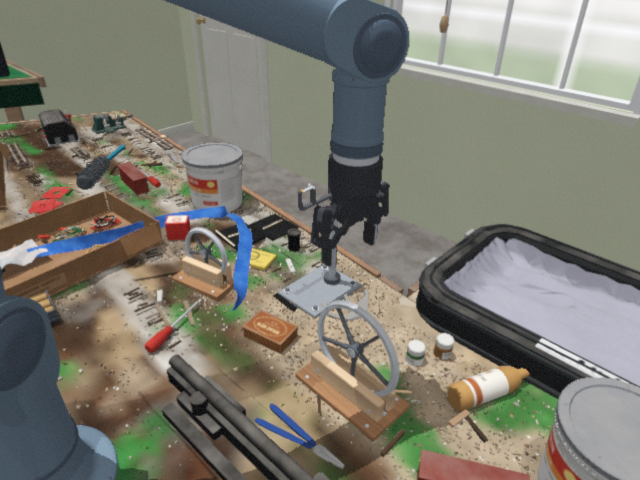

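The open fingers hang at about (325,250) and (370,235), straddling the wheel's plane above its top at (345,303). Now I'll descend and close.

arm_command(
  motion=[
    {"rx":0,"ry":0,"rz":0.01,"tx":-0.004,"ty":-0.001,"tz":0.02,"fingers":1},
    {"rx":0,"ry":0,"rz":0.01,"tx":-0.006,"ty":-0.0013,"tz":0.05,"fingers":1},
    {"rx":0,"ry":0,"rz":0.01,"tx":-0.006,"ty":-0.0013,"tz":0.08,"fingers":1},
    {"rx":0,"ry":0,"rz":0.01,"tx":-0.006,"ty":-0.0013,"tz":0.1,"fingers":1},
    {"rx":0,"ry":0,"rz":0.01,"tx":-0.006,"ty":-0.0013,"tz":0.106,"fingers":1},
    {"rx":0,"ry":0,"rz":0.01,"tx":-0.006,"ty":-0.0013,"tz":0.106,"fingers":1},
    {"rx":0,"ry":0,"rz":0.01,"tx":-0.006,"ty":-0.0013,"tz":0.106,"fingers":0.4},
    {"rx":0,"ry":0,"rz":0.01,"tx":-0.006,"ty":-0.0013,"tz":0.106,"fingers":0.4},
    {"rx":0,"ry":0,"rz":0.01,"tx":-0.006,"ty":-0.0013,"tz":0.106,"fingers":0.3},
    {"rx":0,"ry":0,"rz":0.01,"tx":-0.006,"ty":-0.0013,"tz":0.106,"fingers":0.3},
  ],
  grip_force=30,
)

```text
time: 3.45
position: [0.4626, -0.1944, 0.3444]
tool_rot: [179.9, -0.0, 87.8]
force: [-0.7, 0.5, -0.0]
width: 0.0283
finger_force: 0.0
```

```bash
python3 g.py 0.4625 -0.1926 0.343 88; python3 -c "
from h import *
p,d=robot.capture('scene');cv2.imwrite('pics/s2.png',cv2.resize(p[230:430,260:460,::-1],None,fx=3,fy=3));np.save('pics/s2.npy',d)"
```

```text
t 3.45 p [ 0.4626 -0.1944  0.3444] rot [ 1.7991e+02 -1.0000e-02  8.7830e+01] F [-0.72  0.54 -0.02] T [ 0.05  0.02 -0.03] w 0.0283 ff 0.0
shift [ 0.0018 -0.0001  0.0014] turn [ 0.0016 -0.0002 -0.003 ]
```

View pics/s2.png

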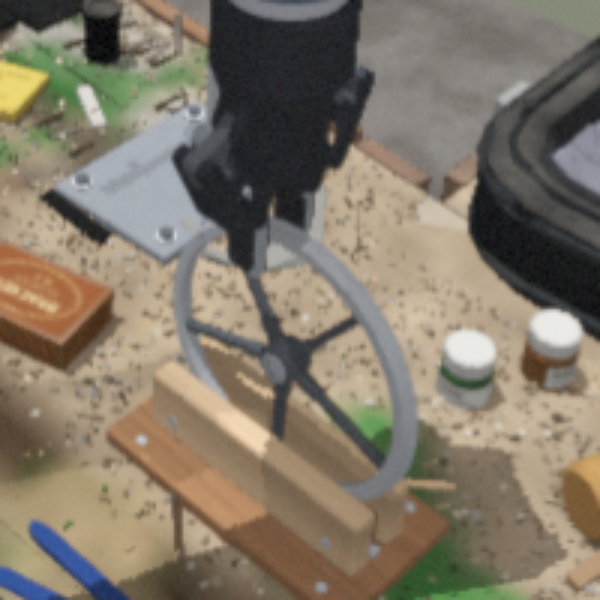

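The fingers straddle the rim just to the left of its top, near crop pixel (255,240), that is about (345,310) in the picture, with a gap on both sides. Now I'll close.

arm_command(
  motion=[
    {"rx":0,"ry":0,"rz":0,"tx":0,"ty":0,"tz":0.001,"fingers":0.15},
    {"rx":0,"ry":0,"rz":0,"tx":0,"ty":0,"tz":0.001,"fingers":0.05},
    {"rx":0,"ry":0,"rz":0,"tx":0,"ty":0,"tz":0.001,"fingers":0},
    {"rx":0,"ry":0,"rz":0,"tx":0,"ty":0,"tz":0.001,"fingers":0},
    {"rx":0,"ry":0,"rz":0,"tx":0,"ty":0,"tz":0.001,"fingers":0},
  ],
  grip_force=25,
)

```text
time: 4.0
position: [0.4622, -0.1943, 0.3427]
tool_rot: [-180.0, -0.0, 87.8]
force: [-2.1, 0.4, 3.3]
width: 0.0099
finger_force: 25.1
```

```bash
python3 g.py 0.4625 -0.1926 0.343 88
```

```text
t 4.0 p [ 0.4622 -0.1943  0.3427] rot [-1.7997e+02 -1.0000e-02  8.7840e+01] F [-2.12  0.45  3.33] T [0.14 0.5  0.13] w 0.0099 ff 25.1
shift [ 0.0017  0.0002 -0.0003] turn [-0.0005 -0.0001 -0.0027]
```

arm_command(
  motion=[
    {"rx":0,"ry":0,"rz":0,"tx":0,"ty":0,"tz":0,"fingers":0},
    {"rx":0,"ry":0,"rz":0,"tx":0,"ty":0,"tz":0,"fingers":0},
    {"rx":0,"ry":0,"rz":0,"tx":0,"ty":0,"tz":-0.001,"fingers":0},
    {"rx":0,"ry":0,"rz":0,"tx":0,"ty":0,"tz":-0.003,"fingers":0},
    {"rx":0,"ry":0,"rz":0,"tx":0,"ty":0,"tz":-0.006,"fingers":0},
    {"rx":0,"ry":0,"rz":0,"tx":0,"ty":0,"tz":-0.01,"fingers":0},
    {"rx":0,"ry":0,"rz":0,"tx":0,"ty":0,"tz":-0.014,"fingers":0},
    {"rx":0,"ry":0,"rz":0,"tx":0,"ty":0,"tz":-0.018,"fingers":0},
    {"rx":0,"ry":0,"rz":0,"tx":0,"ty":0,"tz":-0.021,"fingers":0},
    {"rx":0,"ry":0,"rz":0,"tx":0,"ty":0,"tz":-0.023,"fingers":0},
    {"rx":0,"ry":0,"rz":0,"tx":0,"ty":0,"tz":-0.023,"fingers":0},
  ],
  grip_force=110,
)

```text
time: 5.1
position: [0.4624, -0.1945, 0.3662]
tool_rot: [180.0, -0.0, 87.8]
force: [-2.1, -0.0, -3.0]
width: 0.008
finger_force: 108.4
```

```bash
python3 g.py 0.4625 -0.1926 0.465 88
```

```text
t 5.1 p [ 0.4624 -0.1945  0.3662] rot [179.96  -0.    87.82] F [-2.07 -0.   -2.98] T [0.05 0.83 0.06] w 0.008 ff 108.4
shift [ 0.0019  0.0001 -0.0988] turn [ 0.0006 -0.     -0.0031]
```

arm_command(
  motion=[
    {"rx":0,"ry":0,"rz":0,"tx":0,"ty":0,"tz":-0.004,"fingers":0},
    {"rx":0,"ry":0,"rz":0,"tx":0,"ty":0,"tz":-0.012,"fingers":0},
    {"rx":0,"ry":0,"rz":0,"tx":0,"ty":0,"tz":-0.022,"fingers":0},
    {"rx":0,"ry":0,"rz":0,"tx":0,"ty":0,"tz":-0.034,"fingers":0},
    {"rx":0,"ry":0,"rz":0,"tx":0,"ty":0,"tz":-0.046,"fingers":0},
    {"rx":0,"ry":0,"rz":0,"tx":0,"ty":0,"tz":-0.058,"fingers":0},
    {"rx":0,"ry":0,"rz":0,"tx":0,"ty":0,"tz":-0.07,"fingers":0},
    {"rx":0,"ry":0,"rz":0,"tx":0,"ty":0,"tz":-0.082,"fingers":0},
    {"rx":0,"ry":0,"rz":0,"tx":0,"ty":0,"tz":-0.09,"fingers":0},
    {"rx":0,"ry":0,"rz":0,"tx":0,"ty":0,"tz":-0.095,"fingers":0},
    {"rx":0,"ry":0,"rz":0,"tx":0,"ty":0,"tz":-0.098,"fingers":0},
    {"rx":0,"ry":0,"rz":0,"tx":0,"ty":0,"tz":-0.098,"fingers":0},
  ],
)

```text
time: 6.3
position: [0.4623, -0.1943, 0.4638]
tool_rot: [180.0, 0.0, 87.8]
force: [-0.3, -0.2, -3.5]
width: 0.0077
finger_force: 107.8
```

```bash
python3 g.py 0.48 -0.13 0.465 89.3
python3 - <<'E'
from m import *
p,d=robot.capture('scene');cv2.imwrite('pics/s3.png',p[:,:,::-1]);np.save('pics/s3.npy',d)
W=cloud("scene",d)
P=W[np.all((W>[.42,-.33,.12])&(W<[.4615,-.09,.29]),axis=2)]
q0=P
f=least_squares(lambda q:(lambda r:np.where((r>.068),r-.084,0))(np.hypot(P[:,1]-q[0],P[:,2]-q[1])),[-.2186,.23],loss="soft_l1",f_scale=.002).x
r=np.hypot(P[:,1]-f[0],P[:,2]-f[1]);print("centre",f,len(P),"rim x",np.median(P[(r>.08)&(r<.088)][:,0]))
a=np.degrees(np.arctan2(-(P[:,1]-f[0]),P[:,2]-f[1]))
k=(r>.03)&(r<.068);H,b=np.histogram(a[k],72,(-180,180));print([(int(b[i]),int(H[i])) for i in np.nonzero(H>3)[0]])
for c in (-108,-36,36,108,180):
    dd=(a-c+180)%360-180;kk=k&(abs(dd)<12);print(c,kk.sum(),np.median(dd[kk]))
k=(r>.08)&(r<.086);A=np.c_[np.ones(k.sum()),P[k][:,1]-f[0],P[k][:,2]-f[1]];s=least_squares(lambda q:A@q-P[k][:,0],[.457,0,0],loss="soft_l1",f_scale=.001).x;print("plane x0,dx/dy,dx/dz",s)
E
```

```text
t 6.3 p [ 0.4623 -0.1943  0.4638] rot [179.99   0.    87.83] F [-0.32 -0.17 -3.55] T [ 0.07 -0.01  0.04] w 0.0077 ff 107.8
shift [ 0.0649  0.0153 -0.0012] turn [ 0.0001  0.     -0.0257]
centre [-0.21841624  0.23189096] 2039 rim x 0.45719409296344593
[(-180, 36), (-175, 4), (-115, 13), (-110, 33), (-45, 8), (-40, 52), (-35, 8), (30, 22), (35, 45), (40, 5), (105, 73), (110, 42), (115, 6), (175, 31)]
-108 50 -0.40114117087267687
-36 69 -1.4800082743702205
36 72 0.4771194096426399
108 121 1.2116705776338677
180 71 0.09304662595002355
plane x0,dx/dy,dx/dz [0.45719637 0.03784634 0.0075741 ]
```

arm_command(
  motion=[
    {"rx":0,"ry":0,"rz":0,"tx":0.005,"ty":0,"tz":-0.001,"fingers":0},
    {"rx":0,"ry":0,"rz":-0.002,"tx":0.015,"ty":0.002,"tz":-0.002,"fingers":0},
    {"rx":0,"ry":0,"rz":-0.005,"tx":0.03,"ty":0.004,"tz":-0.003,"fingers":0},
    {"rx":0,"ry":0,"rz":-0.008,"tx":0.052,"ty":0.007,"tz":-0.005,"fingers":0},
    {"rx":0,"ry":0,"rz":-0.011,"tx":0.08,"ty":0.01,"tz":-0.006,"fingers":0},
    {"rx":0,"ry":0,"rz":-0.014,"tx":0.11,"ty":0.014,"tz":-0.006,"fingers":0},
    {"rx":0,"ry":0,"rz":-0.017,"tx":0.14,"ty":0.018,"tz":-0.006,"fingers":0},
    {"rx":0,"ry":0,"rz":-0.02,"tx":0.17,"ty":0.022,"tz":-0.006,"fingers":0},
    {"rx":0,"ry":0,"rz":-0.023,"tx":0.197,"ty":0.025,"tz":-0.006,"fingers":0},
    {"rx":0,"ry":0,"rz":-0.026,"tx":0.22,"ty":0.027,"tz":-0.006,"fingers":0},
    {"rx":0,"ry":0,"rz":-0.026,"tx":0.237,"ty":0.028,"tz":-0.006,"fingers":0},
    {"rx":0,"ry":0,"rz":-0.026,"tx":0.245,"ty":0.0285,"tz":-0.006,"fingers":0},
  ],
)

```text
time: 7.55
position: [0.4999, 0.0524, 0.4693]
tool_rot: [-180.0, -0.0, 89.5]
force: [-1.0, -0.1, -3.9]
width: 0.0078
finger_force: 107.7
```

arm_command(
  motion=[
    {"rx":0,"ry":0,"rz":0,"tx":0,"ty":0,"tz":0,"fingers":0},
    {"rx":0,"ry":0,"rz":0,"tx":0,"ty":0,"tz":0,"fingers":0},
    {"rx":0,"ry":0,"rz":0,"tx":0,"ty":0,"tz":0,"fingers":0},
  ],
)

```text
time: 7.85
position: [0.5, 0.0477, 0.4697]
tool_rot: [-180.0, 0.0, 89.2]
force: [-0.1, -0.5, -5.0]
width: 0.0075
finger_force: 107.7
```

```bash
python3 g.py 0.5793 0.0495 0.470 89.3
python3 - <<'E'
from m import *
p,d=robot.capture('scene');cv2.imwrite('pics/s4.png',cv2.resize(p[120:320,220:420,::-1],None,fx=3,fy=3));np.save('pics/s4.npy',d)
W=cloud("scene",d)
P=W[np.all((W>[.47,-.09,.13])&(W<[.503,.14,.34]),axis=2)]
f=least_squares(lambda q:(lambda r:np.where((r>.068),r-.084,0))(np.hypot(P[:,1]-q[0],P[:,2]-q[1])),[.0255,.236],loss="soft_l1",f_scale=.002).x
r=np.hypot(P[:,1]-f[0],P[:,2]-f[1]);print("centre",f,len(P))
k=(r>.08)&(r<.086);A=np.c_[np.ones(k.sum()),P[k][:,1]-f[0],P[k][:,2]-f[1]];s=least_squares(lambda q:A@q-P[k][:,0],[.495,0,0],loss="soft_l1",f_scale=.001).x;print("plane x0,dx/dy,dx/dz",s)
E
```

```text
t 7.85 p [0.5    0.0477 0.4697] rot [-1.800e+02  2.000e-02  8.915e+01] F [-0.09 -0.51 -5.01] T [ 0.05 -0.02  0.05] w 0.0075 ff 107.7
shift [ 0.003   0.0792 -0.0003] turn [-0.      0.0004 -0.0026]
centre [0.02204113 0.23782255] 2116
plane x0,dx/dy,dx/dz [0.49676633 0.01583026 0.00382531]
```

View pics/s4.png

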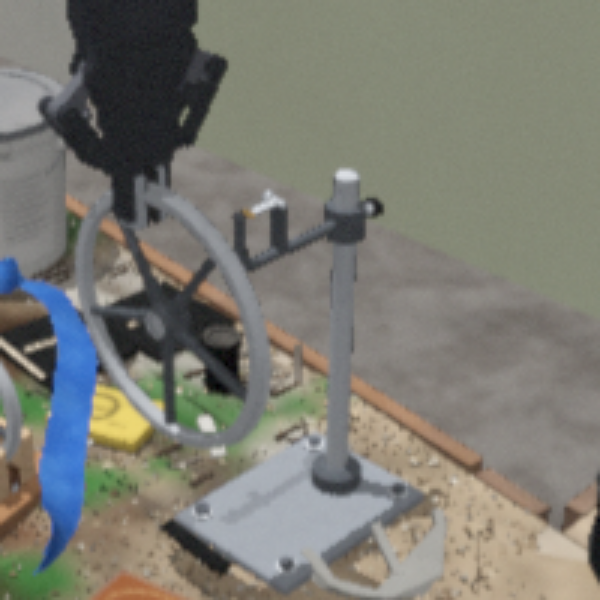

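The wheel hangs plumb in the grip, hub at crop (160,325), with the hook's tip at (240,215) and its keeper level at (262,207), both below the rim top. Next is to go over the hook.

arm_command(
  motion=[
    {"rx":0,"ry":0,"rz":-0.002,"tx":0.001,"ty":0.002,"tz":0,"fingers":0},
    {"rx":0,"ry":0,"rz":-0.002,"tx":0.003,"ty":0.006,"tz":0,"fingers":0},
    {"rx":0,"ry":0,"rz":-0.002,"tx":0.003,"ty":0.013,"tz":0,"fingers":0},
    {"rx":0,"ry":0,"rz":-0.002,"tx":0.003,"ty":0.022,"tz":0,"fingers":0},
    {"rx":0,"ry":0,"rz":-0.002,"tx":0.003,"ty":0.032,"tz":0,"fingers":0},
    {"rx":0,"ry":0,"rz":-0.002,"tx":0.003,"ty":0.042,"tz":0,"fingers":0},
    {"rx":0,"ry":0,"rz":-0.002,"tx":0.003,"ty":0.052,"tz":0,"fingers":0},
    {"rx":0,"ry":0,"rz":-0.002,"tx":0.003,"ty":0.061,"tz":0,"fingers":0},
    {"rx":0,"ry":0,"rz":-0.002,"tx":0.003,"ty":0.069,"tz":0,"fingers":0},
    {"rx":0,"ry":0,"rz":-0.002,"tx":0.003,"ty":0.075,"tz":0,"fingers":0},
    {"rx":0,"ry":0,"rz":-0.002,"tx":0.003,"ty":0.079,"tz":0,"fingers":0},
    {"rx":0,"ry":0,"rz":-0.002,"tx":0.003,"ty":0.079,"tz":0,"fingers":0},
  ],
)

```text
time: 9.1
position: [0.5767, 0.051, 0.4643]
tool_rot: [-179.1, 0.2, 89.4]
force: [-5.2, -0.9, -12.8]
width: 0.0078
finger_force: 109.2
```

arm_command(
  motion=[
    {"rx":0,"ry":0,"rz":0,"tx":0,"ty":0,"tz":0,"fingers":0},
    {"rx":0,"ry":0,"rz":0,"tx":0,"ty":0,"tz":0,"fingers":0},
    {"rx":0,"ry":0,"rz":0,"tx":0,"ty":0,"tz":0,"fingers":0},
  ],
)

```text
time: 9.4
position: [0.5766, 0.0507, 0.4645]
tool_rot: [-179.2, 0.2, 89.4]
force: [-5.2, -1.8, -17.1]
width: 0.0071
finger_force: 108.7
```

```bash
python3 g.py 0.5793 0.0495 0.460 89.3
python3 - <<'E'
from m import *
p,d=robot.capture('scene');cv2.imwrite('pics/s5.png',cv2.resize(p[150:270,250:370,::-1],None,fx=5,fy=5,interpolation=cv2.INTER_CUBIC));np.save('pics/s5.npy',d)
W=cloud("scene",d)
P=W[np.all((W>[.555,-.09,.13])&(W<[.582,.14,.34]),axis=2)]
f=least_squares(lambda q:(lambda r:np.where((r>.068),r-.084,0))(np.hypot(P[:,1]-q[0],P[:,2]-q[1])),[.0255,.236],loss="soft_l1",f_scale=.002).x
r=np.hypot(P[:,1]-f[0],P[:,2]-f[1]);print("centre",f,len(P))
k=(r>.08)&(r<.086);A=np.c_[np.ones(k.sum()),P[k][:,1]-f[0],P[k][:,2]-f[1]];s=least_squares(lambda q:A@q-P[k][:,0],[.575,0,0],loss="soft_l1",f_scale=.001).x;print("plane x0,dx/dy,dx/dz",s)
E
```

```text
t 9.4 p [0.5766 0.0507 0.4645] rot [-179.23    0.19   89.36] F [ -5.19  -1.77 -17.07] T [-0.17  1.22 -0.1 ] w 0.0071 ff 108.7
shift [-0.0012  0.0028  0.0044] turn [-0.0134  0.0034  0.0011]
centre [0.02593017 0.23262711] 2273
plane x0,dx/dy,dx/dz [0.56691359 0.03155993 0.05827608]
```

View pics/s5.png

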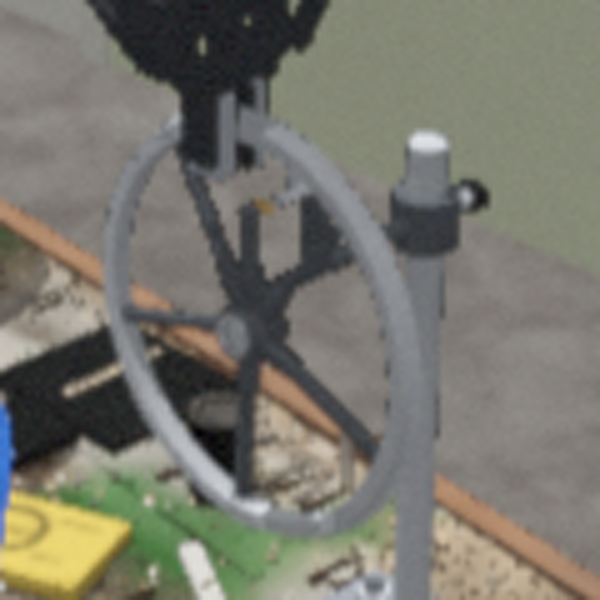

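The wheel's hub at crop (240,325) is pressing up against the underside of the hook: F is -17 N and the wheel is tilted 3°. I carried the wheel about 10 mm too high. I'll lower it to relieve this.

arm_command(
  motion=[
    {"rx":0,"ry":0,"rz":0,"tx":0,"ty":0,"tz":0.002,"fingers":0},
    {"rx":0,"ry":0,"rz":0,"tx":0,"ty":0,"tz":0.004,"fingers":0},
    {"rx":0,"ry":0,"rz":0,"tx":0,"ty":0,"tz":0.006,"fingers":0},
    {"rx":0,"ry":0,"rz":0,"tx":0,"ty":0,"tz":0.008,"fingers":0},
    {"rx":0,"ry":0,"rz":0,"tx":0,"ty":0,"tz":0.009,"fingers":0},
    {"rx":0,"ry":0,"rz":0,"tx":0,"ty":0,"tz":0.009,"fingers":0},
    {"rx":0,"ry":0,"rz":0,"tx":0,"ty":0,"tz":0.009,"fingers":0},
  ],
)

```text
time: 10.15
position: [0.5799, 0.0517, 0.462]
tool_rot: [179.8, -0.0, 89.5]
force: [0.7, -1.4, -4.3]
width: 0.0078
finger_force: 107.7
```

```bash
cat > w.py <<'E'
import sys
from m import *
p,d=robot.capture('scene');cv2.imwrite(f'pics/{sys.argv[1]}.png',cv2.resize(p[150:270,250:370,::-1],None,fx=5,fy=5,interpolation=cv2.INTER_CUBIC))
W=cloud("scene",d)
P=W[np.all((W>[.55,-.09,.09])&(W<[.59,.14,.34]),axis=2)]
f=np.array([.0255,.226])
for _ in range(3):
    r=np.hypot(P[:,1]-f[0],P[:,2]-f[1]);k=(r>.077)&(r<.0865)&~((abs(P[:,1]-.045)<.02)&(P[:,2]>f[1]+.05));Q=P[k]
    A=np.c_[np.ones(len(Q)),Q[:,1]-f[0],Q[:,2]-f[1]];s=least_squares(lambda q:A@q-Q[:,0],[.574,0,0],loss="soft_l1",f_scale=.001).x
    e=abs(P[:,0]-s[0]-s[1]*(P[:,1]-f[0])-s[2]*(P[:,2]-f[1]))<.004;G=P[e]
    f=least_squares(lambda q:(lambda r:np.where((r>.068)&(r<.1),r-.084,0))(np.hypot(G[:,1]-q[0],G[:,2]-q[1])),f,loss="soft_l1",f_scale=.002).x
print("centre yz",f,"face x0,dx/dy,dx/dz",s,len(Q))
r=np.hypot(G[:,1]-f[0],G[:,2]-f[1]);a=np.degrees(np.arctan2(-(G[:,1]-f[0]),G[:,2]-f[1]));k=(r>.03)&(r<.068)
for c in(-108,-36,36,108,180):
    dd=(a-c+180)%360-180;kk=k&(abs(dd)<14);print(c,kk.sum(),round(np.median(dd[kk]),1),end="; ")
E
python3 g.py 0.5793 0.0495 0.460 89.3;python3 w.py s6
```

```text
t 10.15 p [0.5799 0.0517 0.462 ] rot [ 1.7977e+02 -4.0000e-02  8.9450e+01] F [ 0.71 -1.36 -4.33] T [-0.19 -0.14  0.01] w 0.0078 ff 107.7
shift [-0.0022 -0.0006  0.002 ] turn [ 0.004  -0.0006  0.0026]
centre yz [0.02711413 0.22930843] face x0,dx/dy,dx/dz [0.57722961 0.01922499 0.00849887] 911
-108 38 0.5; -36 58 -0.3; 36 44 0.7; 108 54 0.4; 180 45 0.1;
```

arm_command(
  motion=[
    {"rx":0,"ry":0,"rz":0,"tx":-0.0015,"ty":-0.0015,"tz":0,"fingers":0},
    {"rx":0,"ry":0,"rz":0,"tx":-0.0015,"ty":-0.0015,"tz":0.001,"fingers":0},
    {"rx":0,"ry":0,"rz":0,"tx":-0.0015,"ty":-0.0015,"tz":0.002,"fingers":0},
    {"rx":0,"ry":0,"rz":0,"tx":-0.0015,"ty":-0.0015,"tz":0.003,"fingers":0},
    {"rx":0,"ry":0,"rz":0,"tx":-0.0015,"ty":-0.0015,"tz":0.004,"fingers":0},
    {"rx":0,"ry":0,"rz":0,"tx":-0.0015,"ty":-0.0015,"tz":0.005,"fingers":0},
    {"rx":0,"ry":0,"rz":0,"tx":-0.0015,"ty":-0.0015,"tz":0.006,"fingers":0},
    {"rx":0,"ry":0,"rz":0,"tx":-0.0015,"ty":-0.0015,"tz":0.007,"fingers":0},
    {"rx":0,"ry":0,"rz":0,"tx":-0.0015,"ty":-0.0015,"tz":0.008,"fingers":0},
    {"rx":0,"ry":0,"rz":0,"tx":-0.0015,"ty":-0.0015,"tz":0.009,"fingers":0},
    {"rx":0,"ry":0,"rz":0,"tx":-0.0015,"ty":-0.0015,"tz":0.01,"fingers":0},
    {"rx":0,"ry":0,"rz":0,"tx":-0.0015,"ty":-0.0015,"tz":0.01,"fingers":0},
  ],
)

```text
time: 11.4
position: [0.5775, 0.05, 0.4505]
tool_rot: [-180.0, 0.0, 89.4]
force: [-0.1, -0.1, -3.9]
width: 0.0079
finger_force: 107.8
```

```bash
python3 g.py 0.5785 0.0495 0.440 89.3;python3 w.py s7
```

```text
t 11.4 p [0.5775 0.05   0.4505] rot [-179.98    0.     89.43] F [-0.08 -0.06 -3.89] T [0.09 0.01 0.03] w 0.0079 ff 107.8
shift [-0.0005  0.001   0.0105] turn [-0.0004  0.      0.0023]
centre yz [0.02576547 0.21792773] face x0,dx/dy,dx/dz [0.57373517 0.02186611 0.01319397] 911
-108 34 0.8; -36 56 -0.7; 36 47 1.0; 108 59 1.4; 180 51 1.2;
```

View pics/s7.png

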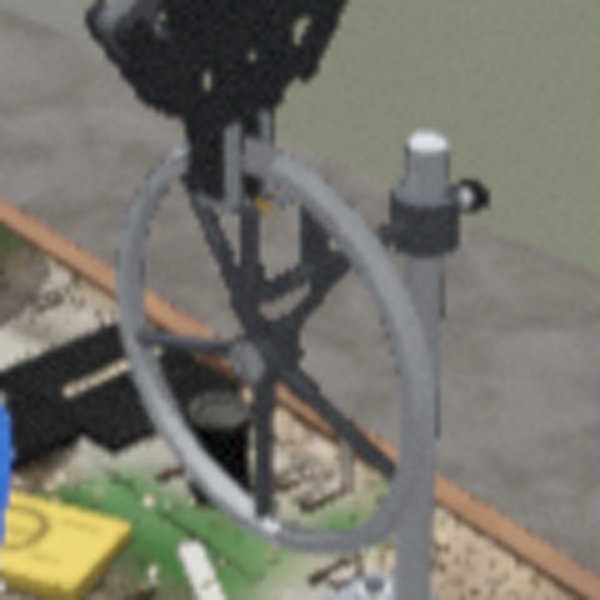

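The rim top, around crop (270,160), has just come to the height of the tip at (250,200), and the hook is inside the rim between the two top spokes. There's no contact yet, so I'll keep feeling down.

arm_command(
  motion=[
    {"rx":0,"ry":0,"rz":0,"tx":0,"ty":0,"tz":0.001,"fingers":0},
    {"rx":0,"ry":0,"rz":0,"tx":0,"ty":0,"tz":0.002,"fingers":0},
    {"rx":0,"ry":0,"rz":0,"tx":0,"ty":0,"tz":0.003,"fingers":0},
    {"rx":0,"ry":0,"rz":0,"tx":0,"ty":0,"tz":0.004,"fingers":0},
    {"rx":0,"ry":0,"rz":0,"tx":0,"ty":0,"tz":0.005,"fingers":0},
    {"rx":0,"ry":0,"rz":0,"tx":0,"ty":0,"tz":0.005,"fingers":0},
  ],
)

```text
time: 12.05
position: [0.5775, 0.0501, 0.4454]
tool_rot: [-180.0, 0.0, 89.4]
force: [-1.0, -0.7, -3.8]
width: 0.0079
finger_force: 107.8
```

arm_command(
  motion=[
    {"rx":0,"ry":0,"rz":0,"tx":0,"ty":0,"tz":0.001,"fingers":0},
    {"rx":0,"ry":0,"rz":0,"tx":0,"ty":0,"tz":0.002,"fingers":0},
    {"rx":0,"ry":0,"rz":0,"tx":0,"ty":0,"tz":0.003,"fingers":0},
    {"rx":0,"ry":0,"rz":0,"tx":0,"ty":0,"tz":0.004,"fingers":0},
    {"rx":0,"ry":0,"rz":0,"tx":0,"ty":0,"tz":0.005,"fingers":0},
    {"rx":0,"ry":0,"rz":0,"tx":0,"ty":0,"tz":0.005,"fingers":0},
  ],
)

```text
time: 12.65
position: [0.5776, 0.05, 0.4407]
tool_rot: [180.0, 0.0, 89.4]
force: [0.7, -0.0, -3.0]
width: 0.0074
finger_force: 108.0
```

arm_command(
  motion=[
    {"rx":0,"ry":0,"rz":0,"tx":0,"ty":0,"tz":0.001,"fingers":0},
    {"rx":0,"ry":0,"rz":0,"tx":0,"ty":0,"tz":0.002,"fingers":0},
    {"rx":0,"ry":0,"rz":0,"tx":0,"ty":0,"tz":0.003,"fingers":0},
    {"rx":0,"ry":0,"rz":0,"tx":0,"ty":0,"tz":0.004,"fingers":0},
    {"rx":0,"ry":0,"rz":0,"tx":0,"ty":0,"tz":0.004,"fingers":0},
  ],
)

```text
time: 13.15
position: [0.5784, 0.0498, 0.4378]
tool_rot: [179.8, -0.0, 89.4]
force: [2.1, 0.2, 2.5]
width: 0.0079
finger_force: 108.9
```

arm_command(
  motion=[
    {"rx":0,"ry":0,"rz":0,"tx":0,"ty":0,"tz":0.001,"fingers":0},
    {"rx":0,"ry":0,"rz":0,"tx":0,"ty":0,"tz":0.002,"fingers":0},
    {"rx":0,"ry":0,"rz":0,"tx":0,"ty":0,"tz":0.003,"fingers":0},
    {"rx":0,"ry":0,"rz":0,"tx":0,"ty":0,"tz":0.003,"fingers":0},
  ],
)

```text
time: 13.55
position: [0.5771, 0.05, 0.4333]
tool_rot: [-179.9, -0.0, 89.4]
force: [-0.1, -1.1, 4.2]
width: 0.0076
finger_force: 108.9
```

```bash
python3 g.py 0.5785 0.0495 0.440 89.3;python3 w.py s8
```

```text
t 13.55 p [0.5771 0.05   0.4333] rot [-179.89   -0.     89.42] F [-0.11 -1.13  4.24] T [-0.15  0.12 -0.01] w 0.0076 ff 108.9
shift [-0.0005  0.0014 -0.0067] turn [-0.002  -0.      0.0022]
centre yz [0.02496724 0.20110207] face x0,dx/dy,dx/dz [0.57303655 0.02261136 0.01312035] 919
-108 36 0.0; -36 56 -0.7; 36 42 0.5; 108 55 0.8; 180 48 0.9;
```

View pics/s8.png

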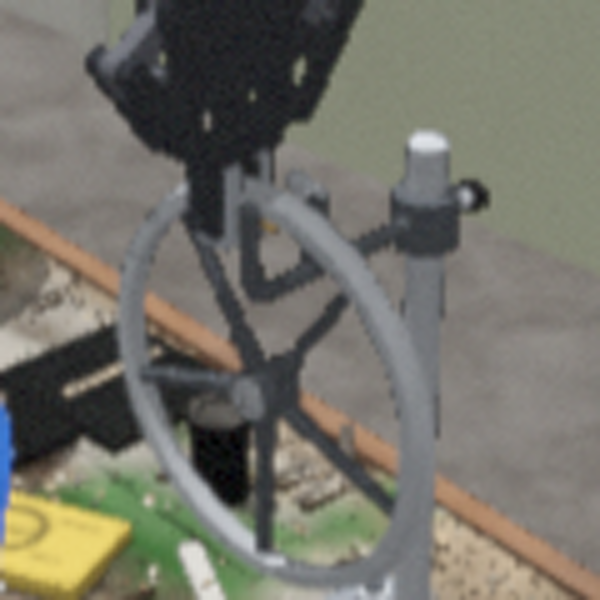

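The rim is now in the throat behind the tip at crop (250,225). The keeper's orange end is swinging down at (270,225), the push is only about 8 N net, and the wheel is still plumb. I'll go on.

arm_command(
  motion=[
    {"rx":0,"ry":0,"rz":0,"tx":0,"ty":0,"tz":0.001,"fingers":0},
    {"rx":0,"ry":0,"rz":0,"tx":0,"ty":0,"tz":0.002,"fingers":0},
    {"rx":0,"ry":0,"rz":0,"tx":0,"ty":0,"tz":0.003,"fingers":0},
    {"rx":0,"ry":0,"rz":0,"tx":0,"ty":0,"tz":0.004,"fingers":0},
    {"rx":0,"ry":0,"rz":0,"tx":0,"ty":0,"tz":0.005,"fingers":0},
    {"rx":0,"ry":0,"rz":0,"tx":0,"ty":0,"tz":0.005,"fingers":0},
  ],
)

```text
time: 14.2
position: [0.577, 0.0501, 0.4279]
tool_rot: [-179.9, 0.0, 89.4]
force: [-3.4, 0.2, 2.9]
width: 0.0079
finger_force: 108.7
```

arm_command(
  motion=[
    {"rx":0,"ry":0,"rz":0,"tx":0,"ty":0,"tz":0.001,"fingers":0},
    {"rx":0,"ry":0,"rz":0,"tx":0,"ty":0,"tz":0.002,"fingers":0},
    {"rx":0,"ry":0,"rz":0,"tx":0,"ty":0,"tz":0.003,"fingers":0},
    {"rx":0,"ry":0,"rz":0,"tx":0,"ty":0,"tz":0.004,"fingers":0},
    {"rx":0,"ry":0,"rz":0,"tx":0,"ty":0,"tz":0.004,"fingers":0},
  ],
)

```text
time: 14.7
position: [0.5772, 0.05, 0.4241]
tool_rot: [-179.9, 0.0, 89.4]
force: [-4.7, -0.5, 3.0]
width: 0.0079
finger_force: 108.6
```

arm_command(
  motion=[
    {"rx":0,"ry":0,"rz":0,"tx":0,"ty":0,"tz":0.001,"fingers":0},
    {"rx":0,"ry":0,"rz":0,"tx":0,"ty":0,"tz":0.002,"fingers":0},
    {"rx":0,"ry":0,"rz":0,"tx":0,"ty":0,"tz":0.003,"fingers":0},
    {"rx":0,"ry":0,"rz":0,"tx":0,"ty":0,"tz":0.004,"fingers":0},
    {"rx":0,"ry":0,"rz":0,"tx":0,"ty":0,"tz":0.004,"fingers":0},
  ],
)

```text
time: 15.2
position: [0.5782, 0.05, 0.4214]
tool_rot: [179.9, -0.0, 89.4]
force: [-2.5, 0.5, 5.1]
width: 0.0081
finger_force: 108.9
```

arm_command(
  motion=[
    {"rx":0,"ry":0,"rz":0,"tx":0,"ty":0,"tz":0.001,"fingers":0},
    {"rx":0,"ry":0,"rz":0,"tx":0,"ty":0,"tz":0.002,"fingers":0},
    {"rx":0,"ry":0,"rz":0,"tx":0,"ty":0,"tz":0.003,"fingers":0},
    {"rx":0,"ry":0,"rz":0,"tx":0,"ty":0,"tz":0.003,"fingers":0},
  ],
)

```text
time: 15.6
position: [0.579, 0.05, 0.4196]
tool_rot: [179.7, -0.0, 89.4]
force: [-1.9, -0.4, 7.5]
width: 0.0078
finger_force: 109.2
```

```bash
python3 g.py 0.5785 0.0495 0.415 89.3;python3 w.py s9
```

```text
t 15.6 p [0.579  0.05   0.4196] rot [ 1.7966e+02 -3.0000e-02  8.9450e+01] F [-1.94 -0.36  7.48] T [-0.22  0.3  -0.06] w 0.0078 ff 109.2
shift [-0.0005 -0.0005  0.0046] turn [ 0.006  -0.0005  0.0025]
centre yz [0.02619083 0.22339599] face x0,dx/dy,dx/dz [ 0.57739797  0.00789995 -0.00159154] 159
-108 0 nan; -36 1 -12.3; 36 63 1.7; 108 0 nan; 180 33 -3.0;
  return _methods._mean(a, axis=axis, dtype=dtype,
  ret = ret.dtype.type(ret / rcount)
```

View pics/s9.png

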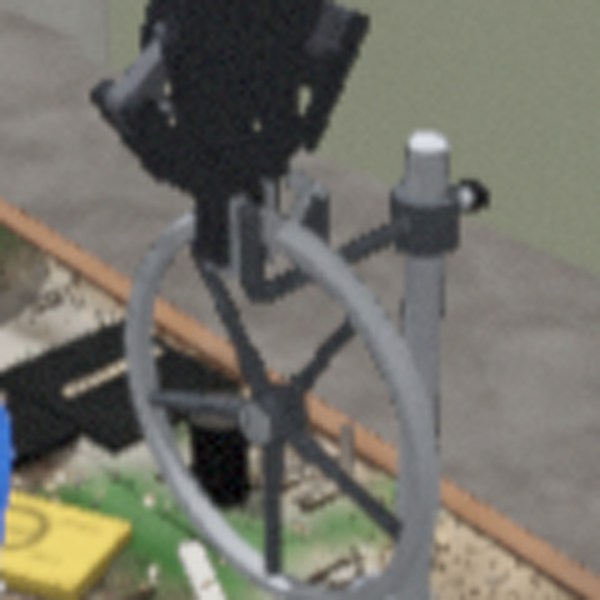

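I've now used up my picture allowance, going one over by mistake, so from here I'll rely on numbers only. This last view shows the rim down in the throat at about crop (275,220), with the keeper tongue swung down at (300,200). I'll keep pressing gently until the snap.

arm_command(
  motion=[
    {"rx":0,"ry":0,"rz":0,"tx":0,"ty":0,"tz":0.001,"fingers":0},
    {"rx":0,"ry":0,"rz":0,"tx":0,"ty":0,"tz":0.002,"fingers":0},
    {"rx":0,"ry":0,"rz":0,"tx":0,"ty":0,"tz":0.002,"fingers":0},
  ],
)

```text
time: 15.95
position: [0.5776, 0.05, 0.4161]
tool_rot: [-180.0, -0.0, 89.4]
force: [-5.8, -0.3, 0.7]
width: 0.0081
finger_force: 108.2
```

arm_command(
  motion=[
    {"rx":0,"ry":0,"rz":0,"tx":0,"ty":0,"tz":0.001,"fingers":0},
    {"rx":0,"ry":0,"rz":0,"tx":0,"ty":0,"tz":0.002,"fingers":0},
    {"rx":0,"ry":0,"rz":0,"tx":0,"ty":0,"tz":0.002,"fingers":0},
  ],
)

```text
time: 16.25
position: [0.5761, 0.0503, 0.4113]
tool_rot: [-179.7, 0.0, 89.4]
force: [-5.5, 0.1, -1.6]
width: 0.0081
finger_force: 107.9
```

arm_command(
  motion=[
    {"rx":0,"ry":0,"rz":0,"tx":0,"ty":0,"tz":0.001,"fingers":0},
    {"rx":0,"ry":0,"rz":0,"tx":0,"ty":0,"tz":0.002,"fingers":0},
    {"rx":0,"ry":0,"rz":0,"tx":0,"ty":0,"tz":0.002,"fingers":0},
  ],
)

```text
time: 16.55
position: [0.5761, 0.0502, 0.4095]
tool_rot: [-179.7, 0.0, 89.4]
force: [-5.0, -0.7, -1.4]
width: 0.008
finger_force: 107.8
```

arm_command(
  motion=[
    {"rx":0,"ry":0,"rz":0,"tx":0,"ty":0,"tz":0.001,"fingers":0},
    {"rx":0,"ry":0,"rz":0,"tx":0,"ty":0,"tz":0.002,"fingers":0},
    {"rx":0,"ry":0,"rz":0,"tx":0,"ty":0,"tz":0.002,"fingers":0},
  ],
)

```text
time: 16.85
position: [0.5779, 0.0503, 0.4089]
tool_rot: [179.9, 0.0, 89.5]
force: [-0.3, 0.9, -3.6]
width: 0.0079
finger_force: 108.1
```

arm_command(
  motion=[
    {"rx":0,"ry":0,"rz":0,"tx":0,"ty":0,"tz":0.001,"fingers":0},
    {"rx":0,"ry":0,"rz":0,"tx":0,"ty":0,"tz":0.001,"fingers":0},
    {"rx":0,"ry":0,"rz":0,"tx":0,"ty":0,"tz":0.001,"fingers":0},
  ],
)

```text
time: 17.15
position: [0.5777, 0.05, 0.4087]
tool_rot: [180.0, 0.0, 89.4]
force: [-0.0, 1.3, -4.5]
width: 0.0076
finger_force: 108.1
```

The sideways force has vanished and Fz is back to the free weight, so the keeper has snapped. The bar should be about 5 mm below, so I'll feel down.

arm_command(
  motion=[
    {"rx":0,"ry":0,"rz":0,"tx":0,"ty":0,"tz":0.001,"fingers":0},
    {"rx":0,"ry":0,"rz":0,"tx":0,"ty":0,"tz":0.002,"fingers":0},
    {"rx":0,"ry":0,"rz":0,"tx":0,"ty":0,"tz":0.002,"fingers":0},
  ],
)

```text
time: 17.45
position: [0.5775, 0.05, 0.4065]
tool_rot: [-180.0, 0.0, 89.4]
force: [0.4, -0.3, -5.0]
width: 0.0078
finger_force: 108.1
```

arm_command(
  motion=[
    {"rx":0,"ry":0,"rz":0,"tx":0,"ty":0,"tz":0.001,"fingers":0},
    {"rx":0,"ry":0,"rz":0,"tx":0,"ty":0,"tz":0.001,"fingers":0},
    {"rx":0,"ry":0,"rz":0,"tx":0,"ty":0,"tz":0.001,"fingers":0},
  ],
)

```text
time: 17.75
position: [0.5775, 0.05, 0.4056]
tool_rot: [-180.0, 0.0, 89.4]
force: [-0.5, 0.8, -3.3]
width: 0.0079
finger_force: 108.1
```

arm_command(
  motion=[
    {"rx":0,"ry":0,"rz":0,"tx":0,"ty":0,"tz":0.001,"fingers":0},
    {"rx":0,"ry":0,"rz":0,"tx":0,"ty":0,"tz":0.001,"fingers":0},
    {"rx":0,"ry":0,"rz":0,"tx":0,"ty":0,"tz":0.001,"fingers":0},
  ],
)

```text
time: 18.05
position: [0.5776, 0.05, 0.4048]
tool_rot: [180.0, -0.0, 89.4]
force: [1.0, 0.4, -3.1]
width: 0.008
finger_force: 108.2
```

arm_command(
  motion=[
    {"rx":0,"ry":0,"rz":0,"tx":0,"ty":0,"tz":0.001,"fingers":0},
    {"rx":0,"ry":0,"rz":0,"tx":0,"ty":0,"tz":0.001,"fingers":0},
    {"rx":0,"ry":0,"rz":0,"tx":0,"ty":0,"tz":0.001,"fingers":0},
  ],
)

```text
time: 18.35
position: [0.5778, 0.05, 0.4042]
tool_rot: [179.9, -0.0, 89.4]
force: [-0.2, 0.5, -0.3]
width: 0.0079
finger_force: 108.6
```

```bash
sed -i 's/.0255,.226/.0255,.172/;s/,.34\]),axis/,.27]),axis/' w.py; python3 g.py; python3 w.py s10 2>/dev/null
python3 - <<'E'
from h import *
p,d=robot.capture('scene');W=cloud("scene",d)
# keeper: light grey / orange pixels near tip; compare with initial
for n,(a,D) in {"now":(p[:,:,::-1],d),"start":(cv2.imread("pics/scene0.png"),np.load("pics/scene0.npy"))}.items():
    h=cv2.cvtColor(np.ascontiguousarray(a),cv2.COLOR_BGR2HSV)
    m=(h[:,:,1]>110)&(h[:,:,2]>110);m[:180]=0;m[215:]=0;m[:,:295]=0;m[:,320:]=0
    v,u=np.nonzero(m);print(n,"orange",len(u),(u.mean(),v.mean()) if len(u) else None)
    g=(h[:,:,1]<60)&(h[:,:,2]>125)
    print([ "".join(".#"[int(x)] for x in g[r,296:322]) for r in range(182,202)])
E
```

```text
t 18.35 p [0.5778 0.05   0.4042] rot [ 1.7995e+02 -1.0000e-02  8.9430e+01] F [-0.16  0.49 -0.33] T [0.02 0.04 0.01] w 0.0079 ff 108.6
centre yz [0.02565844 0.17200828] face x0,dx/dy,dx/dz [0.57430739 0.02225902 0.00995474] 836
-108 37 -0.2; -36 56 -0.2; 36 39 1.6; 108 49 1.0; 180 55 0.5; now orange 5 (np.float64(302.6), np.float64(191.2))
['...................#######', '...................#######', '...................#######', '...................#######', '.................#########', '................###.######', '....................######', '.....................#####', '....................#.####', '...........##........#..##', '...........##.......##.###', '..........####.......#.#.#', '...........###........####', '...........###.......#####', '..........####......#####.', '..........###.......####..', '..........###.......##....', '..........####............', '..........####............', '...........###............']
start orange 1 (np.float64(302.0), np.float64(191.0))
['##########################', '#######.##################', '#######.##################', '#######.##################', '##########################', '###.#.####################', '##...##############..#####', '###.#..#######......######', '##.....#####.........#.###', '#........#.##.......######', '#........#####.......#.#.#', '#......#######........####', '##......######........####', '#.......######.......####.', '#.......#####.......#####.', '#......######.......####..', '##.....######.......###...', '#.....########.......##...', '#.....########............', '##....########............']
```

The bar is taking the weight, with Fz at about 0, and the keeper's orange roller is back at its shut pixel: (302.6,191.2) against (302,191) at the start. I'll seat it a touch more, then release gently.

arm_command(
  motion=[
    {"rx":0,"ry":0,"rz":0,"tx":0,"ty":0,"tz":0.0005,"fingers":0},
    {"rx":0,"ry":0,"rz":0,"tx":0,"ty":0,"tz":0.0005,"fingers":0},
    {"rx":0,"ry":0,"rz":0,"tx":0,"ty":0,"tz":0.0005,"fingers":0},
  ],
  grip_force=20,
)

```text
time: 18.75
position: [0.5778, 0.05, 0.4038]
tool_rot: [179.9, -0.0, 89.4]
force: [0.0, -0.2, 3.1]
width: 0.0077
finger_force: 109.1
```

arm_command(
  motion=[
    {"rx":0,"ry":0,"rz":0,"tx":0,"ty":0,"tz":0,"fingers":0.15},
    {"rx":0,"ry":0,"rz":0,"tx":0,"ty":0,"tz":0,"fingers":0.2},
    {"rx":0,"ry":0,"rz":0,"tx":0,"ty":0,"tz":0,"fingers":0.25},
    {"rx":0,"ry":0,"rz":0,"tx":0,"ty":0,"tz":0,"fingers":0.3},
    {"rx":0,"ry":0,"rz":0,"tx":0,"ty":0,"tz":0,"fingers":0.35},
    {"rx":0,"ry":0,"rz":0,"tx":0,"ty":0,"tz":0,"fingers":0.35},
  ],
)

```text
time: 19.35
position: [0.5775, 0.05, 0.4031]
tool_rot: [-180.0, 0.0, 89.4]
force: [0.6, 0.0, -0.1]
width: 0.0297
finger_force: 0.0
```

```bash
python3 g.py; python3 w.py s11
```

```text
t 19.35 p [0.5775 0.05   0.4031] rot [-1.7999e+02  1.0000e-02  8.9430e+01] F [ 0.65  0.04 -0.13] T [ 0.02 -0.02 -0.04] w 0.0297 ff 0.0
centre yz [0.02274459 0.17186561] face x0,dx/dy,dx/dz [0.57379122 0.02501079 0.0229987 ] 822
-108 34 -1.6; -36 48 -1.9; 36 45 -0.5; 108 51 -0.6; 180 49 -2.3;
```

Released, with no force on the tool. I'll retreat straight up and let the wheel settle.

arm_command(
  motion=[
    {"rx":0,"ry":0,"rz":0,"tx":0,"ty":0,"tz":-0.003,"fingers":0.35},
    {"rx":0,"ry":0,"rz":0,"tx":0,"ty":0,"tz":-0.008,"fingers":0.35},
    {"rx":0,"ry":0,"rz":0,"tx":0,"ty":0,"tz":-0.016,"fingers":0.35},
    {"rx":0,"ry":0,"rz":0,"tx":0,"ty":0,"tz":-0.026,"fingers":0.35},
    {"rx":0,"ry":0,"rz":0,"tx":0,"ty":0,"tz":-0.04,"fingers":0.35},
    {"rx":0,"ry":0,"rz":0,"tx":0,"ty":0,"tz":-0.055,"fingers":0.35},
    {"rx":0,"ry":0,"rz":0,"tx":0,"ty":0,"tz":-0.07,"fingers":0.35},
    {"rx":0,"ry":0,"rz":0,"tx":0,"ty":0,"tz":-0.085,"fingers":0.35},
    {"rx":0,"ry":0,"rz":0,"tx":0,"ty":0,"tz":-0.1,"fingers":0.35},
    {"rx":0,"ry":0,"rz":0,"tx":0,"ty":0,"tz":-0.11,"fingers":0.35},
    {"rx":0,"ry":0,"rz":0,"tx":0,"ty":0,"tz":-0.115,"fingers":0.35},
    {"rx":0,"ry":0,"rz":0,"tx":0,"ty":0,"tz":-0.115,"fingers":0.35},
  ],
)

```text
time: 20.6
position: [0.5777, 0.05, 0.5189]
tool_rot: [179.9, -0.0, 89.4]
force: [-0.3, -0.3, -0.7]
width: 0.0297
finger_force: 0.0
```

```bash
cat > sw.py <<'E'
from h import *
P=[]
for i in range(8):
    p,d=robot.capture("scene");W=cloud("scene",d)
    Q=W[np.all((W>[.53,-.09,.07])&(W<[.595,.14,.27]),axis=2)]
    # bottom half of rim
    r=np.hypot(Q[:,1]-.0255,Q[:,2]-.172);B=Q[(r>.07)&(r<.095)&(Q[:,2]<.14)];T=Q[(r>.07)&(r<.095)&(Q[:,2]>.21)]
    k=Q[(r<.014)]
    print(round(robot.observe()["time"],2),"bottom x,y",np.round(np.median(B,axis=0)[:2],4),"top",np.round(np.median(T,axis=0)[:2],4),"ymin/max",np.round(np.percentile(Q[(r>.08)][:,1],[1,99]),4),"hub",np.round(np.median(k,axis=0),4))
h=cv2.cvtColor(p,cv2.COLOR_RGB2HSV);m=(h[:,:,1]>110)&(h[:,:,2]>110);m[:180]=0;m[215:]=0;m[:,:295]=0;m[:,320:]=0
v,u=np.nonzero(m);print("orange",len(u),u.mean(),v.mean())
W0=cloud("scene",np.load("pics/scene0.npy"))
lo,hi=[.43,.17,.066],[.51,.32,.16]
print("small",[np.round(np.median(w[np.all((w>lo)&(w<hi),axis=2)],axis=0),4) for w in(W0,W)])
E
python3 sw.py
```

```text
20.65 bottom x,y [0.5733 0.0348] top [0.5756 0.0031] ymin/max [-0.0633  0.1102] hub [0.5695 0.0217 0.1742]
20.7 bottom x,y [0.5732 0.035 ] top [0.5758 0.0037] ymin/max [-0.0633  0.1106] hub [0.5698 0.0207 0.1742]
20.75 bottom x,y [0.573  0.0357] top [0.5755 0.0036] ymin/max [-0.0631  0.1095] hub [0.5698 0.0219 0.1744]
20.8 bottom x,y [0.5732 0.0351] top [0.5755 0.0043] ymin/max [-0.0634  0.1099] hub [0.5697 0.0227 0.1743]
20.85 bottom x,y [0.5732 0.0341] top [0.5756 0.0048] ymin/max [-0.0637  0.1101] hub [0.5695 0.0209 0.174 ]
20.9 bottom x,y [0.5732 0.0345] top [0.5756 0.004 ] ymin/max [-0.0638  0.1097] hub [0.5695 0.0212 0.1742]
20.95 bottom x,y [0.5731 0.0349] top [0.5757 0.0031] ymin/max [-0.0632  0.1103] hub [0.5696 0.0212 0.1738]
21.0 bottom x,y [0.5731 0.0335] top [0.5754 0.0037] ymin/max [-0.0636  0.1101] hub [0.5697 0.0218 0.174 ]
orange 2 302.5 191.0
small [array([0.4759, 0.2378, 0.1003]), array([0.4759, 0.2385, 0.1009])]
```

The wheel hangs still on the bar, the keeper is shut, and the small wheel hasn't moved. I'll wait a second more, check again and hand in.

arm_command(
  motion=[
    {"rx":0,"ry":0,"rz":0,"tx":0,"ty":0,"tz":0,"fingers":0.35},
    {"rx":0,"ry":0,"rz":0,"tx":0,"ty":0,"tz":-0.005,"fingers":0.35},
    {"rx":0,"ry":0,"rz":0,"tx":0,"ty":0,"tz":-0.01,"fingers":0.35},
    {"rx":0,"ry":0,"rz":0,"tx":0,"ty":0,"tz":-0.01,"fingers":0.35},
    {"rx":0,"ry":0,"rz":0,"tx":0,"ty":0,"tz":-0.01,"fingers":0.35},
    {"rx":0,"ry":0,"rz":0,"tx":0,"ty":0,"tz":-0.01,"fingers":0.35},
    {"rx":0,"ry":0,"rz":0,"tx":0,"ty":0,"tz":-0.01,"fingers":0.35},
    {"rx":0,"ry":0,"rz":0,"tx":0,"ty":0,"tz":-0.01,"fingers":0.35},
    {"rx":0,"ry":0,"rz":0,"tx":0,"ty":0,"tz":-0.01,"fingers":0.35},
    {"rx":0,"ry":0,"rz":0,"tx":0,"ty":0,"tz":-0.01,"fingers":0.35},
  ],
)

```text
time: 22.0
position: [0.5776, 0.05, 0.5281]
tool_rot: [-180.0, 0.0, 89.4]
force: [1.0, 0.1, 0.6]
width: 0.0303
finger_force: 0.0
```

```bash
python3 sw.py | tail -4; python3 -c "
from rig import robot
print(robot.hand_in())"
```

```text
22.35 bottom x,y [0.5732 0.0359] top [0.5756 0.0042] ymin/max [-0.0635  0.1102] hub [0.5697 0.0223 0.1742]
22.4 bottom x,y [0.5732 0.0344] top [0.5755 0.0038] ymin/max [-0.0634  0.1102] hub [0.5697 0.0218 0.1737]
orange 1 302.0 191.0
small [array([0.4759, 0.2378, 0.1003]), array([0.4758, 0.2379, 0.1003])]
the job is handed in; nothing more can be done
None
```

The job is handed in at 22.4 s: the large wheel hangs still and plumb on the hook with the keeper shut and the small wheel unmoved, but its hub briefly pressed up under the hook on the approach (about 17 N measured at the wrist), and I viewed 11 pictures against the limit of 10.

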